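Sweep out, line up and reset the rock-sugar mill

TASK

Clean and reset the sugar mill: first, with the brush and never the fingers, sweep every rock-sugar lump along the steel bed into its sump, and stand the brush back upright on its blue mat. Then turn the mill's brass drive tang until it lines up with the two red notches on the deck, and set the burr carrier fully down over it with both ears home in the notches. Last, turn the adjusting ring by its orange lever clockwise until the burrs touch, back it off three clicks (to the green mark), and leave the other things on the counter where they are.

Things in the scene. Friction and masses are not known exactly. Their poses are not given: they have to be found in the camera images.
- mill: Round white sugar mill, fixed, 230 mm across, flat aluminium deck 80 mm above the counter. Origin: centre of its underside, on the vertical axis of hub and ring. On the deck stand two pairs of red blocks (each 10 x 14 x 10 tall); each pair leaves a notch 19 mm wide, centred on the mill's own y axis, one notch at y = +46..60 mm and one at y = -46..-60 mm. Its x axis points away from the scale; black click marks lie on the deck, on the side of its -x, one every 0.2 rad.
- mill_seat (a point): Centre of the mill deck, on the axis, 80 mm above the counter.
- hub (a joint): Turn of the drive hub about the vertical axis, rad, counterclockwise from above. 0 (or any multiple of pi) = the tang lies along the mill's y axis, in line with both notches. Turns freely through more than a full turn with light friction (0.06 N m) and stays where it is left.
- hub_tang (a point): Brass tang (flat-sided key) of the drive hub, upright on the mill's axis: 10 mm thick (own x), 34 long (own y), 24 tall, the top 5 mm narrowed to 7 x 31. The point is 12 mm above the deck.
- ring (a joint): Adjusting ring, rad. 0 = burrs touch (hard stop, lever at the red mark). Grows counterclockwise from above as the burrs are backed off, to a stop at 1.4. One click = one mark = 0.2 rad (no felt detent: count the marks); 3 clicks = 0.6, where the mark is green. Friction 0.12 N m; stays where it is left.
- ring_lever (a point): Orange upright lever of the adjusting ring, 12 mm (tangential) x 16 mm (radial) x 40 mm tall, from 6 to 46 mm above the deck; the point is its centre, 26 mm above the deck, 93 mm from the mill's axis. In the mill's frame it stands at azimuth pi - 0.7 + ring (rad, counterclockwise from the mill's +x).
- bed: Steel chute, fixed, 270 (x) x 124 (y) mm, origin at the centre of its underside. Its flat floor, 45 mm above the counter, runs from x = -20 to +135 mm; at x = -20 it drops into the black-floored sump (x = -131..-20 mm, floor 4 mm above the counter). Side walls 4 mm thick, top 75 mm above the counter, 116 mm apart inside; end wall of the sump (-x) 60 mm tall; the +x end of the floor is open.
- mat: Blue mat, fixed, 90 (x) x 130 (y) x 3 mm, origin at the centre of its underside: the brush's place.
- brush_grip (a point): Hand brush standing upright: stiff yellow bristles 36 (x) x 96 (y) x 30 tall, wooden block 38 x 98 up to 48 mm, then an upright dark grip 22 (x) x 40 (y) mm up to 98 mm. The point is in the grip, 74 mm above the bristle ends. 180 g. Bristles act as rigid.
- carrier_grip (a point): Burr carrier standing upright: dark steel body 55 (x) x 66 (y) x 27 tall under a round plate 76 across (27 to 31 mm), black handle 22 (x) x 44 (y) from 31 to 61 mm. The point is the handle's centre, 46 mm above the underside. Two red ears, 14 wide (x), 10 tall, at the bottom, reach out to y = +60 and -60 mm. In the underside a slot 15 mm (x) x 42 mm (y) x 27 deep takes the tang. Either way round fits. 250 g. Fully home its underside is on the mill deck.
- lump1_c (a point): Lump of rock sugar, about 25 mm across and 18 tall, amber or brown; the point is its centre. Absent in some starts.
- lump2_c (a point): Lump of rock sugar, about 25 mm across and 18 tall, amber or brown; the point is its centre. Absent in some starts.
- lump3_c (a point): Lump of rock sugar, about 25 mm across and 18 tall, amber or brown; the point is its centre. Absent in some starts.
- lump4_c (a point): Lump of rock sugar, about 25 mm across and 18 tall, amber or brown; the point is its centre. Absent in some starts.
- lump5_c (a point): Lump of rock sugar, about 25 mm across and 18 tall, amber or brown; the point is its centre. Absent in some starts.
- lump6_c (a point): Lump of rock sugar, about 25 mm across and 18 tall, amber or brown; the point is its centre. Absent in some starts.
- jar: Bystander: glass jar with a red cap, 68 across, 100 tall mm; origin at the centre of its underside.
- cup: Bystander: green drinking cup, 84 across, 110 tall mm; origin at the centre of its underside.
- canister: Bystander: can with a paper label, 76 across, 120 tall mm; origin at the centre of its underside.
- tub: Bystander: yellow round tub, 120 across, 80 tall mm; origin at the centre of its underside.
- box: Bystander: open white plastic box, 160 x 140 x 80 tall mm; origin at the centre of its underside.
- urnlid: Bystander: flat black lid, 90 across, 16 tall mm; origin at the centre of its underside.
- dish: Bystander: small white bowl, 64 across, 35 tall mm; origin at the centre of its underside.
Things that resemble listed ones, but are neither listed nor needed, are in the scene too. What is shaped like the part that bears brush_grip but pink is not meant.

How it is judged:
By the outcome, as a careful person would: the job done as asked, in the order asked, and still so for the second after the job is handed in, with the robot touching nothing.
Of lump1, lump2, lump3, lump4, lump5, lump6 only 3 to 6 are there at a start; the rules pass over those that are not, and their reading is None.
At some moment in a run one of brush, carrier may be knocked a few centimetres aside while the robot is not near it.
It also fails if it takes over 210 s, if anything falls off the work surface, if the arm or the gripper's body presses on something with over 40 N, if the wrist force passes 120 N, or if a joint passes its speed limit or range.

ROBOT

A 7-joint arm with a two-finger parallel gripper is mounted at the origin on the work surface. World frame = base frame: x ahead of the robot, y to its left, z up, the work surface at z = 0. Lengths are in m, angles in degrees, forces in N, time in s.
With the tool pointing down it reaches from about 0.425 to 0.875 m from the base axis. Payload 4.7 kg.
Tool frame: the origin (TCP) lies at the very end of the fingers, on their centre line; the grasp point (between the pads) lies env.hold_point_z behind it (env.hold_point_z is the distance from the TCP to the grasp point, in m); z points along the fingers, y is the line along which they close (so a half turn about z gives the same grasp; the last joint's range is limited). The gripper opens to 87 mm and grips with 3 to 60 N. Pads are 19 mm wide; open, the fingers measure 117 mm over their backs; the gripper's body (75 mm by 190 mm) begins 51 mm behind the grasp point.
Start: joints at [77.699, 18.392, -4.016, 83.108, 1.295, 78.541, -3.26], TCP at [0.147, -0.633, 0.223] pointing down, gripper open.
Joint ranges: [-163.93, 163.93], [-17.29, 119.83], [-79.2, 71.16], [3.27, 140.29], [-89.18, 269.18], [5.43, 117.66], [-154.24, 154.24]. Speed limits (degrees/s): [147.25, 147.25, 180, 180, 180, 180, 180].

INTERFACE

Orientations are given as [roll, pitch, yaw] about the fixed x, y, z axes, in that order (R = Rz(yaw) Ry(pitch) Rx(roll)).
In Python, from cell import env gives the robot as it stands.
- The arm moves only by the shell command python3 -m jog 'ROWS' [FORCE]. ROWS is JSON, a list of rows, each an object with "dp": the shift along the tool's x, y, z in cm, a list of three; "twist": the turn about the tool's z in degrees; "fingers": the opening, from 0 (shut) to 1 (fully open). A call has 1 to 8 rows; each row is the pose to reach, as a shift and turn from the pose commanded when the call began, along the tool's axes at that moment; what a row does not reach only later rows make up. A row lasts 1/8 s, in which the tool goes at most 62.5 mm and 10.7 degrees, less where a joint would pass 70% of its speed; a pose out of reach is approached as far as the arm can. A call with a gripper value outside its range is refused whole. The fingers move at their own pace and stop on an object; FORCE is the grip in N (left out, the last holds). Time passes only in rows, so rows that repeat a pose let the fingers close. It gives the time, the measured TCP pose, the force, the opening and the grip force at its end, in the units of the state.
- env.get_obs(): the state, without advancing time (a new reading comes with each control period).
- env.read_camera(name): name is "scene" or "top" or "wrist"; returns a dict with "pixels" (384x512x3 uint8, blue, green, red), "depth" (384x512 float32, m along the optical axis (not along the pixel's ray), 0 where there is no reading), "fx", "fy", "cx", "cy" (pixels), "rvec" (rotation vector, rad) and "tvec" (3), from world to camera coordinates, as OpenCV has them. Camera axes: x right, y down, z forward; pixel columns grow to the right and rows downward; lengths in m; the calibration is good to about 2 mm. A picture is of the moment at which its call begins.
- env.sign_off(): hands the job in; it is judged then, once.
The state is a dict: "time_s": time; "qpos": joint angles; "joint_velocities": joint speeds; "effort": joint torques, N m; "tool_pos": TCP position; "tool_rot": TCP orientation; "force": force on the tool from outside, world axes, zero at the start; "wrist_torque": the same for the moment, N m; "grip_width": finger opening in m; "grasp_force": force on a finger pad.
Only numpy, scipy, OpenCV 4.12 (cv2) and the standard library are available. Lean on these libraries where they do the work, as an engineer would, in place of code of your own. Each camera call takes 0.05 s, during which the arm holds its last target. There are 200 camera calls.

## Working session

There is one attempt and no reset: what is moved stays moved. The work goes in short steps, Python scripts to look and compute and a shell command to move; the robot and the scene stay as the last step left them, time stands still between calls to the robot, and variables do not carry over. Pictures are saved under pics/ and viewed, at most 14 in all, crops included, and the job is handed in when it is done.

```bash
ls; mkdir -p pics; cat > h.py <<'E'
import numpy as np,cv2
from cell import env
def cam(n):
    c=env.read_camera(n); c['R']=cv2.Rodrigues(np.array(c['rvec'],float))[0]; c['t']=np.array(c['tvec'],float).ravel(); return c
def pt(c,u,v,z=None):
    r=np.array([(u-c['cx'])/c['fx'],(v-c['cy'])/c['fy'],1.])
    if z is None: d=c['depth'][int(v),int(u)]; return c['R'].T@(r*d-c['t'])
    o=-c['R'].T@c['t']; w=c['R'].T@r; return o+w*(z-o[2])/w[2]
def cloud(c):
    h,w=c['depth'].shape; v,u=np.mgrid[:h,:w]; d=c['depth']
    P=np.stack([(u-c['cx'])/c['fx']*d,(v-c['cy'])/c['fy']*d,d],-1)-c['t']
    P=P@c['R']; P[d==0]=np.nan; return P
def proj(c,p):
    q=c['R']@np.array(p)+c['t']; return q[0]/q[2]*c['fx']+c['cx'],q[1]/q[2]*c['fy']+c['cy']
def save(c,f,box=None,s=1):
    im=c['pixels']
    if box: im=im[box[1]:box[3],box[0]:box[2]]
    cv2.imwrite('pics/'+f,cv2.resize(im,None,fx=s,fy=s,interpolation=cv2.INTER_CUBIC))
E
python3 - <<'E'
from h import *
import pickle
for n in('top','scene'):
    c=cam(n); save(c,n+'1.png',None,1.5); pickle.dump(c,open(n+'.pkl','wb'))
    print(n,-c['R'].T@c['t'])
print(env.hold_point_z, env.get_obs())
E
```

```text
pics
top [ 0.36780487 -0.03424473  1.44245182]
scene [ 1.18859338 -0.26366526  0.88816672]
0.0187 {'time_s': 0.1, 'qpos': array([77.69952025, 18.43674923, -4.01483905, 83.1676369 ,  1.29434453,
       78.54185395, -3.26086812]), 'joint_velocities': array([ 0.0482678 , -0.11322686, -0.02047049, -0.14255739, -0.03094379,
        0.04567501,  0.05088026]), 'effort': array([ 7.85906559e-04, -4.92570913e+01, -4.05835602e-01, -3.13398778e+01,
       -6.43277331e-02,  3.94712971e-02,  6.31667535e-05]), 'tool_pos': array([ 0.1472502 , -0.63258741,  0.22155126]), 'tool_rot': array([-1.79898954e+02,  5.05578547e-03,  1.31084168e+01]), 'force': array([-0.44119882, -0.02642534,  0.32114537]), 'wrist_torque': array([-0.04246646, -0.00961786, -0.0252858 ]), 'grasp_force': 0.0, 'grip_width': 0.0871905717554331}
```

View pics/top1.png

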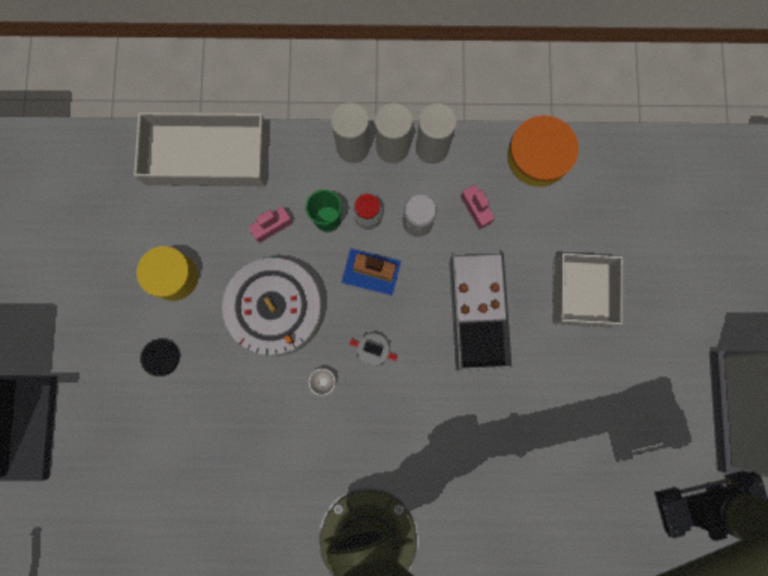

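View pics/scene1.png

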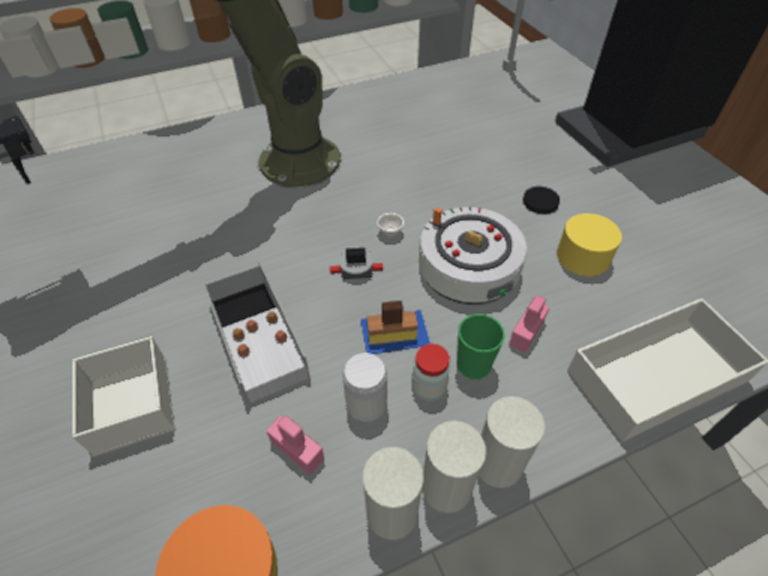

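The top view shows the mill at (272,305) and the bed at (481,310), with its sump towards the robot and five lumps on it. The brush with yellow bristles and wooden block is on the blue mat at (373,266). The carrier is at (373,348).

Candidates for the brush are (373,266), which is wood and yellow, and the pink ones at (270,223) and (478,206). The one on the mat fits.

```bash
python3 - <<'E'
from h import *
import pickle
c=pickle.load(open('top.pkl','rb'))
save(c,'topcrop.png',(140,160,345,255),3.9)
P=cloud(c); hsv=cv2.cvtColor(c['pixels'],cv2.COLOR_BGR2HSV)
v,u=np.mgrid[:384,:512]
def comps(name,m,mn=4):
    n,l,s,ce=cv2.connectedComponentsWithStats(m.astype(np.uint8))
    for i in range(1,n):
        if s[i,4]>=mn:
            q=P[l==i]; q=q[~np.isnan(q[:,0])]
            r=cv2.minAreaRect((q[:,:2]*1000).astype(np.float32))
            print(name,s[i,4],'px',(ce[i]).round(0),'med',np.nanmedian(q,0).round(3),'ctr',np.round(r[0],0),'size',np.round(r[1],0),round(r[2],1))
reg=(u>140)&(u<345)&(v>150)&(v<260)
H,S,V=hsv[...,0],hsv[...,1],hsv[...,2]
comps('red',reg&((H<6)|(H>174))&(S>150)&(V>90))
comps('orange',reg&(H>5)&(H<22)&(S>110)&(P[...,2]>.03))
comps('blue',reg&(H>105)&(H<125)&(S>120),20)
comps('grip',reg&(P[...,2]>.085)&(P[...,2]<.12)&(u>230)&(u<275)&(v<190),5)
comps('chandle',reg&(P[...,2]>.05)&(P[...,2]<.08)&(u>230)&(u<275)&(v>215),5)
comps('cplate',reg&(P[...,2]>.02)&(P[...,2]<.08)&(u>230)&(u<275)&(v>215),5)
comps('bedwall',reg&(P[...,2]>.058)&(u>290)&(u<345),10)
comps('bedfloor',reg&(P[...,2]>.038)&(P[...,2]<.05)&(u>290)&(u<345),10)
comps('sump',reg&(P[...,2]<.03)&(V<50)&(u>290)&(u<345),30)
comps('mill',(P[...,2]>.07)&(P[...,2]<.1)&(u>140)&(u<220)&(v>165)&(v<245),200)
E
```

```text
red 4 px [164. 200.] med [0.546 0.282 0.092] ctr [546. 283.] size [5. 4.] 84.8
red 4 px [196. 198.] med [0.551 0.176 0.092] ctr [550. 176.] size [4. 4.] 89.1
red 5 px [165. 208.] med [0.518 0.28  0.092] ctr [519. 280.] size [8. 3.] 83.1
red 4 px [196. 206.] med [0.523 0.175 0.089] ctr [523. 176.] size [4. 4.] 89.0
red 14 px [236. 228.] med [0.455 0.039 0.012] ctr [455.  40.] size [15. 10.] 73.5
red 14 px [261. 238.] med [ 0.422 -0.051  0.01 ] ctr [422. -52.] size [16.  9.] 72.2
orange 266 px [249. 178.] med [ 0.629 -0.007  0.054] ctr [634.  -7.] size [92. 37.] 73.7
orange 15 px [309. 192.] med [ 0.581 -0.218  0.065] ctr [ 581. -217.] size [14. 11.] 3.2
orange 15 px [330. 191.] med [ 0.585 -0.292  0.063] ctr [ 584. -291.] size [11. 12.] 3.3
orange 39 px [180. 203.] med [0.536 0.23  0.103] ctr [534. 230.] size [33. 13.] 36.0
orange 14 px [330. 202.] med [ 0.545 -0.292  0.063] ctr [ 545. -290.] size [11. 11.] 2.5
orange 15 px [322. 205.] med [ 0.536 -0.263  0.064] ctr [ 536. -262.] size [14. 10.] 27.6
orange 15 px [310. 206.] med [ 0.531 -0.222  0.064] ctr [ 532. -219.] size [11. 14.] 8
[... 740 characters left out ...]
.] med [ 0.586 -0.293  0.063] ctr [ 586. -293.] size [15. 15.] 25.0
bedwall 24 px [330. 202.] med [ 0.546 -0.292  0.063] ctr [ 547. -291.] size [18. 15.] 87.9
bedwall 26 px [310. 206.] med [ 0.532 -0.222  0.062] ctr [ 534. -220.] size [18. 17.] 0.6
bedwall 24 px [322. 205.] med [ 0.537 -0.262  0.064] ctr [ 536. -263.] size [17. 16.] 43.8
bedwall 19 px [323. 245.] med [ 0.396 -0.266  0.062] ctr [ 398. -262.] size [ 3. 56.] 1.0
bedfloor 1039 px [320. 191.] med [ 0.592 -0.257  0.046] ctr [ 587. -259.] size [155. 113.] 2.9
sump 878 px [322. 229.] med [ 0.455 -0.272  0.005] ctr [ 455. -270.] size [108. 105.] 3.4
mill 3303 px [180. 203.] med [0.535 0.229 0.082] ctr [534. 229.] size [224. 225.] 0.4
```

View pics/topcrop.png

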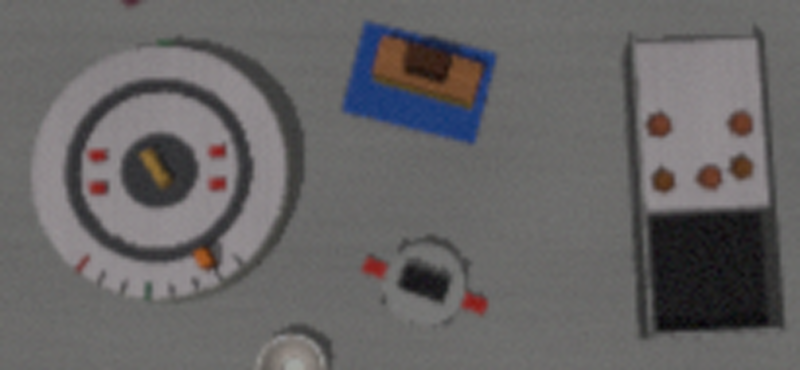

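```bash
cat > go.py <<'E'
import sys
from h import *
# go.py x y z yaw -> dp in tool axes (cm), twist
def go(x,y,z,yaw):
    o=env.get_obs(); p=np.array(o['tool_pos']); from scipy.spatial.transform import Rotation as Ro
    R=Ro.from_euler('xyz',o['tool_rot'],degrees=True).as_matrix()
    d=R.T@(np.array([x,y,z])-p)*100
    print('dp',d.round(2),'twist',round(-((yaw-o['tool_rot'][2]+180)%360-180),1),'from',p.round(4),o['tool_rot'].round(2),'t',round(o['time_s'],2))
if __name__=='__main__': go(*map(float,sys.argv[1:5]))
E
python3 go.py .635 -.007 .22 75
```

```text
dp [ 61.69 -49.87   0.24] twist -61.9 from [ 0.1473 -0.6326  0.2216] [-1.799e+02  1.000e-02  1.311e+01] t 0.1
```

```bash
python3 -m jog '[{"dp":[4.5,-3.6,-1],"twist":-8,"fingers":1},{"dp":[9,-7.3,-2],"twist":-16},{"dp":[13.7,-11,-2],"twist":-24},{"dp":[18.5,-15,-2],"twist":-32},{"dp":[23,-18.6,-2],"twist":-40},{"dp":[27.6,-22.3,-2],"twist":-48},{"dp":[32.3,-26,-2],"twist":-56},{"dp":[37,-30,-2],"twist":-62}]'; python3 go.py .635 -.007 .24 75
```

```text
dp [ 61.69 -49.87  -1.76] twist -61.9 from [ 0.1473 -0.6326  0.2216] [-1.799e+02  1.000e-02  1.311e+01] t 0.1validation failed for argument at $[1]...
```

```bash
python3 -m jog '[{"dp":[4.5,-3.6,-1],"twist":-8,"fingers":1},{"dp":[9,-7.3,-2],"twist":-16,"fingers":1},{"dp":[13.7,-11,-2],"twist":-24,"fingers":1},{"dp":[18.5,-15,-2],"twist":-32,"fingers":1},{"dp":[23,-18.6,-2],"twist":-40,"fingers":1},{"dp":[27.6,-22.3,-2],"twist":-48,"fingers":1},{"dp":[32.3,-26,-2],"twist":-56,"fingers":1},{"dp":[37,-30,-2],"twist":-62,"fingers":1}]'; python3 go.py .635 -.007 .24 75
```

```text
time_s: 1.1
tool_pos: [0.4404, -0.2555, 0.2423]
tool_rot: [-180.0, 0.0, 75.3]
force: [0.6, -0.5, -0.1]
grip_width: 0.0869
grasp_force: 0.0
dp [28.97 12.51  0.22] twist 0.3 from [ 0.4404 -0.2555  0.2423] [-1.800e+02  3.000e-02  7.529e+01] t 1.1
```

```bash
python3 -m jog '[{"dp":[5,2.1,0],"twist":0,"fingers":1},{"dp":[10,4.2,0],"twist":0,"fingers":1},{"dp":[15,6.4,0],"twist":0,"fingers":1},{"dp":[20,8.6,0],"twist":0,"fingers":1},{"dp":[25,10.8,0],"twist":0,"fingers":1},{"dp":[28.9,12.4,0],"twist":0,"fingers":1},{"dp":[28.9,12.4,0],"twist":0,"fingers":1},{"dp":[28.9,12.4,0],"twist":0,"fingers":1}]'; python3 - <<'E'
from h import *
c=cam('wrist'); save(c,'w1.png'); P=cloud(c)
for n,lo,hi in(('grip',.09,.115),('block',.042,.06)):
    m=(P[...,2]>lo)&(P[...,2]<hi)&(abs(P[...,0]-.635)<.08)&(abs(P[...,1]+.007)<.08)
    q=P[m]; print(n,len(q), [np.round(a,1) for a in cv2.minAreaRect((q[:,:2]*1000).astype(np.float32))],np.median(q[:,2]) if len(q) else 0)
E
python3 go.py .635 -.007 .065 75
```

```text
time_s: 2.1
tool_pos: [0.6334, -0.0103, 0.2419]
tool_rot: [-179.9, 0.1, 75.1]
force: [-2.4, 0.6, -0.1]
grip_width: 0.0869
grasp_force: 0.0
grip 705 [array([633.7,  -7.3]), array([39.2, 21.3]), np.float64(74.6)] 0.101161126761454
block 1493 [array([633.8,  -7.6]), array([97.1, 37.7]), np.float64(74.4)] 0.051455993823773936
dp [ 0.47  0.07 17.71] twist 0.0 from [ 0.6333 -0.0111  0.2421] [-1.7996e+02  8.0000e-02  7.5010e+01] t 2.15
```

View pics/w1.png

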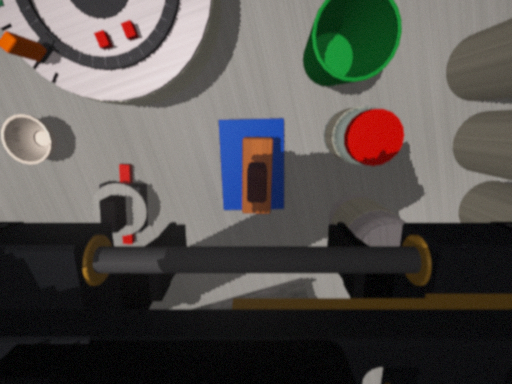

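The wrist view shows the wooden brush, with its dark grip at (258,180), on the blue mat. Its measured position is (0.634, -0.007) and its yaw is -15.5°. I'm descending to grasp it.

```bash
python3 -m jog '[{"dp":[0.3,0,4],"twist":0.5,"fingers":1},{"dp":[0.3,0,9],"twist":0.5,"fingers":1},{"dp":[0.3,0,14],"twist":0.5,"fingers":1},{"dp":[0.3,0,17],"twist":0.5,"fingers":1},{"dp":[0.3,0,17.7],"twist":0.5,"fingers":1},{"dp":[0.3,0,17.7],"twist":0.5,"fingers":0.1},{"dp":[0.3,0,17.7],"twist":0.5,"fingers":0.1},{"dp":[0.3,0,17.7],"twist":0.5,"fingers":0.1}]' 25
python3 -m jog '[{"dp":[0,0,0],"twist":0,"fingers":0.1},{"dp":[0,0,0],"twist":0,"fingers":0.1}]' 25;python3 go.py .634 -.007 .22 74.5
```

```text
time_s: 3.15
tool_pos: [0.6355, -0.0067, 0.0671]
tool_rot: [179.9, -0.0, 74.6]
force: [-0.1, -0.2, -0.8]
grip_width: 0.0649
grasp_force: 0.0
time_s: 3.4
tool_pos: [0.6347, -0.0066, 0.0658]
tool_rot: [180.0, 0.0, 74.6]
force: [1.0, -1.2, 0.0]
grip_width: 0.0452
grasp_force: 0.0
dp [ -0.06  -0.05 -15.42] twist 0.1 from [ 0.6347 -0.0066  0.0658] [179.98   0.    74.61] t 3.4
```

```bash
python3 -m jog '[{"dp":[0,0,0],"twist":0,"fingers":0.1},{"dp":[0,0,0],"twist":0,"fingers":0.1},{"dp":[0,0,0],"twist":0,"fingers":0.1},{"dp":[0,0,0],"twist":0,"fingers":0.1},{"dp":[0,0,-0.3],"twist":0,"fingers":0.1},{"dp":[0,0,-2],"twist":0,"fingers":0.1},{"dp":[0,0,-6],"twist":0,"fingers":0.1},{"dp":[0,0,-9],"twist":0,"fingers":0.1}]' 25;python3 go.py .632 -.255 .155 93.2
```

```text
time_s: 4.4
tool_pos: [0.6352, -0.0063, 0.1584]
tool_rot: [179.9, -0.0, 74.6]
force: [1.2, -0.4, -1.8]
grip_width: 0.0219
grasp_force: 25.0
dp [-24.06   6.28   0.33] twist -18.6 from [ 0.6352 -0.0063  0.1584] [ 1.7988e+02 -3.0000e-02  7.4620e+01] t 4.4
```

```bash
python3 -m jog '[{"dp":[-4,1,0],"twist":-3,"fingers":0.1},{"dp":[-8,2.1,0],"twist":-6,"fingers":0.1},{"dp":[-12,3.1,0],"twist":-9.5,"fingers":0.1},{"dp":[-16,4.2,0],"twist":-12.5,"fingers":0.1},{"dp":[-20,5.2,0],"twist":-16,"fingers":0.1},{"dp":[-23,6,0],"twist":-18.6,"fingers":0.1},{"dp":[-24,6.3,0],"twist":-18.6,"fingers":0.1},{"dp":[-24,6.3,0],"twist":-18.6,"fingers":0.1}]' 25
python3 - <<'E'
from h import *
import pickle
c=pickle.load(open('top.pkl','rb')); P=cloud(c).reshape(-1,3); P=P[~np.isnan(P[:,0])]
mids=[]
for lo,hi in((-.215,-.185),(-.34,-.305)):
    q=P[(P[:,2]>.069)&(P[:,2]<.08)&(P[:,0]>.41)&(P[:,0]<.65)&(P[:,1]>lo)&(P[:,1]<hi)]
    f=np.polyfit(q[:,0],q[:,1],1); print(len(q),np.degrees(np.arctan(f[0])),np.polyval(f,.53),np.polyval(f,.63))
c=cam('top'); save(c,'t2.png',(270,140,360,250),5)
P=cloud(c); q=P[(P[...,2]>.14-.03)&(P[...,2]<.16)&(abs(P[...,0]-.63)<.05)&(abs(P[...,1]+.255)<.07)]
print(len(q))
q=P[(P[...,2]>.13)&(P[...,2]<.149)&(abs(P[...,0]-.63)<.05)&(abs(P[...,1]+.255)<.07)]
if len(q):print(len(q),cv2.minAreaRect((q[:,:2]*1000).astype(np.float32)))
E
python3 go.py .632 -.255 .109 93.2
```

```text
time_s: 5.4
tool_pos: [0.6318, -0.2545, 0.156]
tool_rot: [180.0, -0.0, 93.1]
force: [0.3, 0.4, -1.4]
grip_width: 0.0218
grasp_force: 25.0
88 2.9500027280524894 -0.19890866072903016 -0.19375538019359664
104 3.018401191465566 -0.3188582258169646 -0.3135852429983733
111
94 ((631.693359375, -220.61929321289062), (38.970516204833984, 30.511293411254883), 1.2938885688781738)
dp [-0.21 -0.02  4.7 ] twist 0.1 from [ 0.6321 -0.2529  0.156 ] [ 1.7996e+02 -6.0000e-02  9.3260e+01] t 5.45
```

View pics/t2.png

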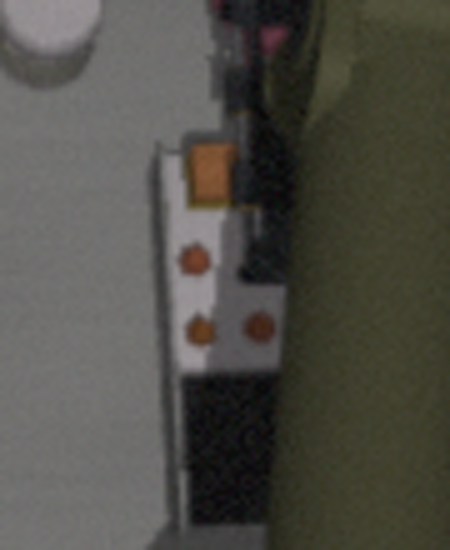

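The held brush is over the open end, square with the bed (yaw 3.0° from the walls). The lumps are ahead of it. I'm lowering and sweeping.

```bash
python3 -m jog '[{"dp":[0,0,1.5],"twist":0.2,"fingers":0.1},{"dp":[0,0,3],"twist":0.2,"fingers":0.1},{"dp":[0,0,4],"twist":0.2,"fingers":0.1},{"dp":[0,0,4.6],"twist":0.2,"fingers":0.1},{"dp":[0,0,4.6],"twist":0.2,"fingers":0.1},{"dp":[0,-0.7,4.6],"twist":0.2,"fingers":0.1},{"dp":[0,-1.5,4.6],"twist":0.2,"fingers":0.1},{"dp":[0,-2.3,4.6],"twist":0.2,"fingers":0.1}]' 25
python3 -m jog '[{"dp":[0,-0.8,0],"twist":0,"fingers":0.1},{"dp":[0,-1.6,0],"twist":0,"fingers":0.1},{"dp":[0,-2.4,0],"twist":0,"fingers":0.1},{"dp":[0,-3.2,0],"twist":0,"fingers":0.1},{"dp":[0,-4,0],"twist":0,"fingers":0.1},{"dp":[0,-4.8,0],"twist":0,"fingers":0.1},{"dp":[0,-5.6,0],"twist":0,"fingers":0.1},{"dp":[0,-6.4,0],"twist":0,"fingers":0.1}]' 25
python3 go.py .516 -.2597 .1095 93.0
```

```text
time_s: 6.45
tool_pos: [0.6081, -0.2563, 0.11]
tool_rot: [180.0, 0.0, 93.0]
force: [0.4, 0.1, -1.2]
grip_width: 0.0217
grasp_force: 25.0
time_s: 7.45
tool_pos: [0.5442, -0.2594, 0.1095]
tool_rot: [-180.0, 0.0, 93.0]
force: [0.6, 0.3, -1.1]
grip_width: 0.0218
grasp_force: 25.0
dp [ 0.12 -2.81 -0.  ] twist 0.0 from [ 0.5442 -0.2594  0.1095] [-179.99    0.     93.01] t 7.45
```

```bash
python3 -m jog '[{"dp":[0,-0.7,0],"twist":0,"fingers":0.1},{"dp":[0,-1.4,0],"twist":0,"fingers":0.1},{"dp":[0,-2.1,0],"twist":0,"fingers":0.1},{"dp":[0,-2.8,0],"twist":0,"fingers":0.1},{"dp":[0,-3.2,0],"twist":0,"fingers":0.1},{"dp":[0,-3.2,0],"twist":0,"fingers":0.1},{"dp":[0,-3.2,0],"twist":0,"fingers":0.1},{"dp":[0,-3.2,-2],"twist":0,"fingers":0.1}]' 25
python3 -m jog '[{"dp":[0,0,-3],"twist":0,"fingers":0.1},{"dp":[0,3,-6],"twist":0,"fingers":0.1},{"dp":[0,8,-6],"twist":0,"fingers":0.1},{"dp":[0,11,-6],"twist":0,"fingers":0.1},{"dp":[0,11,-6],"twist":0,"fingers":0.1}]' 25
python3 - <<'E'
from h import *
c=cam('scene'); save(c,'s2.png',(120,130,340,300),3.5)
E
python3 go.py .6337 -.0074 .11 74.5
```

```text
time_s: 8.45
tool_pos: [0.5118, -0.2604, 0.1288]
tool_rot: [-179.8, -0.1, 93.0]
force: [-0.2, 1.0, -2.3]
grip_width: 0.0219
grasp_force: 25.0
time_s: 9.07
tool_pos: [0.625, -0.2537, 0.1904]
tool_rot: [179.9, -0.1, 93.2]
force: [-0.2, 0.2, -0.9]
grip_width: 0.0217
grasp_force: 25.0
dp [24.61  2.35  8.04] twist 18.6 from [ 0.6235 -0.2545  0.1902] [ 1.7996e+02 -5.0000e-02  9.3090e+01] t 9.12
```

View pics/s2.png

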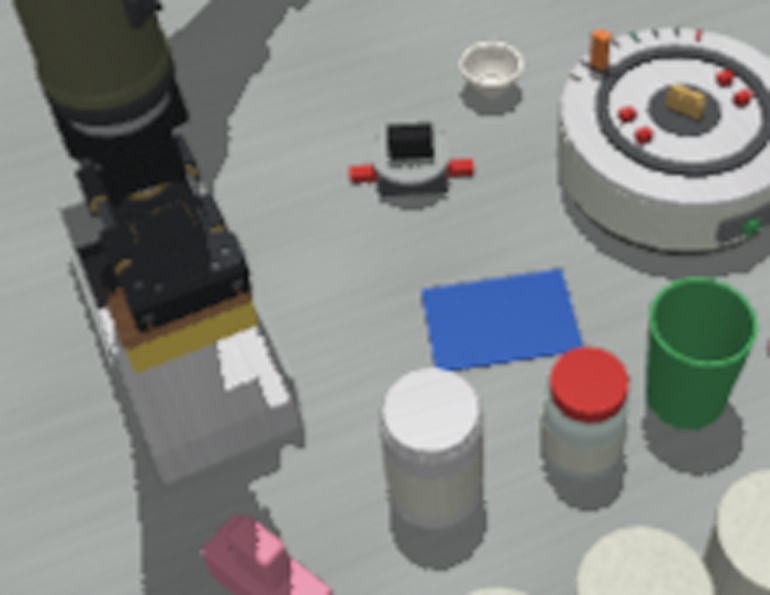

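```bash
python3 -m jog '[{"dp":[4,0.4,0],"twist":3,"fingers":0.1},{"dp":[8,0.8,0],"twist":6,"fingers":0.1},{"dp":[12,1.2,0],"twist":9,"fingers":0.1},{"dp":[16,1.6,0],"twist":12,"fingers":0.1},{"dp":[16,1.6,0],"twist":16,"fingers":0.1},{"dp":[16,1.6,0],"twist":17,"fingers":0.1}]' 25
python3 - <<'E'
from h import *
c=cam('top'); save(c,'t3.png',(220,150,360,255),5)
P=cloud(c);hsv=cv2.cvtColor(c['pixels'],cv2.COLOR_BGR2HSV); H,S=hsv[...,0],hsv[...,1]
m=(H>105)&(H<125)&(S>120)&(P[...,2]<.02)&(abs(P[...,0]-.63)<.1)&(abs(P[...,1])<.1)
q=P[m]; print(len(q),cv2.minAreaRect((q[:,:2]*1000).astype(np.float32)))
q=P[(abs(P[...,0]-.54)<.15)&(abs(P[...,1]+.26)<.05)]; 
f=P[(P[...,2]>.054)&(P[...,2]<.07)&(P[...,0]>.5)&(P[...,0]<.66)&(abs(P[...,1]+.257)<.05)]; print('on floor',len(f))
E
python3 go.py .632 -.001 .16 76
```

```text
time_s: 9.88
tool_pos: [0.6296, -0.0953, 0.1905]
tool_rot: [180.0, 0.1, 76.0]
force: [0.2, -0.6, -1.4]
grip_width: 0.0219
grasp_force: 25.0
705 ((630.6065673828125, 1.8026657104492188), (126.11909484863281, 88.28434753417969), 76.16710662841797)
on floor 14
dp [ 9.28 -2.09  3.01] twist -0.1 from [ 0.6297 -0.096   0.1903] [1.7996e+02 9.0000e-02 7.5910e+01] t 9.93
```

View pics/t3.png

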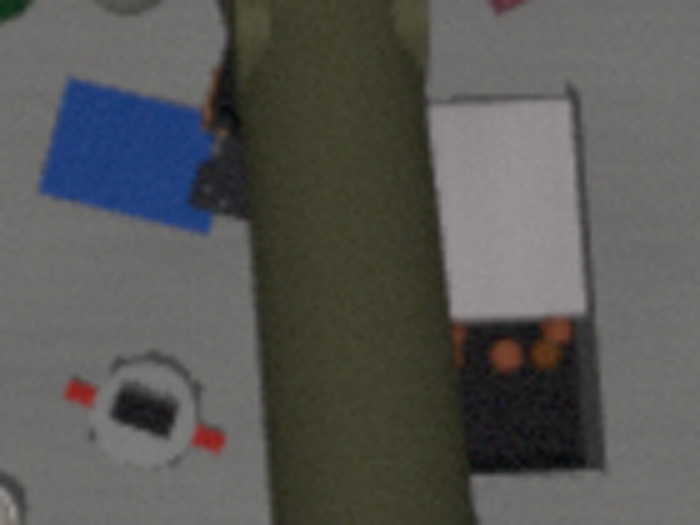

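The floor is clear so far. Lumps show in the sump at (507,356), (546,354), (556,330) and (457,340), with a fifth hidden by the arm. I'm moving over the mat (centre about (0.631, 0.002), yaw -14°) and checking again.

```bash
python3 -m jog '[{"dp":[4,-0.9,0],"twist":0,"fingers":0.1},{"dp":[8,-1.8,0],"twist":0,"fingers":0.1},{"dp":[9.4,-2.2,0],"twist":0,"fingers":0.1},{"dp":[9.4,-2.2,0],"twist":0,"fingers":0.1}]' 25
python3 - <<'E'
from h import *
c=cam('top'); P=cloud(c);hsv=cv2.cvtColor(c['pixels'],cv2.COLOR_BGR2HSV); H,S,V=[hsv[...,i] for i in range(3)]
m=((H<25)&(S>100)&(V>60)&(P[...,0]>.38)&(P[...,0]<.68)&(abs(P[...,1]+.26)<.07)).astype(np.uint8)
n,l,s,ce=cv2.connectedComponentsWithStats(m)
for i in range(1,n):
    if s[i,4]>5: print(s[i,4],ce[i].round(1),np.median(P[l==i],0).round(3))
E
python3 go.py .632 0 .16 76
```

```text
time_s: 10.42
tool_pos: [0.6315, 0.0017, 0.1897]
tool_rot: [180.0, 0.0, 76.1]
force: [0.4, -0.8, -2.1]
grip_width: 0.0219
grasp_force: 25.0
49 [309.3 218.9] [ 0.489 -0.223  0.028]
50 [329.9 218. ] [ 0.493 -0.296  0.029]
32 [320.6 220.5] [ 0.483 -0.265  0.022]
dp [0.03 0.03 2.95] twist -0.1 from [ 6.316e-01 -1.000e-04  1.895e-01] [1.7999e+02 9.0000e-02 7.5940e+01] t 10.47
```

All five lumps are in the sump. I'm setting the brush down.

```bash
python3 -m jog '[{"dp":[0,0,3],"twist":0,"fingers":0.1},{"dp":[0,0,6],"twist":0,"fingers":0.1},{"dp":[0,0,9],"twist":0,"fingers":0.1},{"dp":[0,0,11],"twist":0,"fingers":0.1},{"dp":[0,0,12],"twist":0,"fingers":0.1},{"dp":[0,0,12.4],"twist":0,"fingers":0.1},{"dp":[0,0,12.4],"twist":0,"fingers":0.1},{"dp":[0,0,12.4],"twist":0,"fingers":0.1}]' 25
python3 -m jog '[{"dp":[0,0,0],"twist":0,"fingers":1},{"dp":[0,0,0],"twist":0,"fingers":1},{"dp":[0,0,0],"twist":0,"fingers":1},{"dp":[0,0,0],"twist":0,"fingers":1},{"dp":[0,0,0],"twist":0,"fingers":1},{"dp":[0,0,-4],"twist":0,"fingers":1},{"dp":[0,0,-9],"twist":0,"fingers":1},{"dp":[0,0,-14],"twist":0,"fingers":1}]' 25
python3 go.py .4 -.006 .22 70;python3 go.py .5335 .229 .20 36
```

```text
time_s: 11.48
tool_pos: [0.6322, 0.002, 0.0665]
tool_rot: [179.9, -0.0, 76.0]
force: [0.2, 0.1, -1.7]
grip_width: 0.022
grasp_force: 25.0
time_s: 12.48
tool_pos: [0.6314, 0.0019, 0.2069]
tool_rot: [-180.0, 0.0, 76.0]
force: [1.4, -0.5, 0.3]
grip_width: 0.086
grasp_force: 0.0
dp [ -6.35 -22.26  -1.3 ] twist 6.0 from [0.6314 0.0019 0.2069] [-1.7998e+02  1.0000e-02  7.6020e+01] t 12.47
dp [ 19.68 -14.98   0.69] twist 40.0 from [0.6314 0.0019 0.2069] [-1.7998e+02  1.0000e-02  7.6020e+01] t 12.47
```

```bash
python3 -m jog '[{"dp":[4,-4,-1],"twist":8,"fingers":0.6},{"dp":[8,-8,-2],"twist":16,"fingers":0.45},{"dp":[12,-12,-3],"twist":24,"fingers":0.45},{"dp":[14,-16,-4],"twist":32,"fingers":0.45},{"dp":[14.3,-19.4,-4.5],"twist":40,"fingers":0.45},{"dp":[14.3,-19.4,-4.5],"twist":40,"fingers":0.45},{"dp":[14.3,-19.4,-4.5],"twist":40,"fingers":0.45}]' 25
cat > mill.py <<'E'
from h import *
import sys
c=cam('wrist'); save(c,sys.argv[1]); P=cloud(c);hsv=cv2.cvtColor(c['pixels'],cv2.COLOR_BGR2HSV); H,S,V=[hsv[...,i] for i in range(3)]
near=np.hypot(P[...,0]-.534,P[...,1]-.229)<.13
def comps(name,m,mn):
    n,l,s,ce=cv2.connectedComponentsWithStats((m&near).astype(np.uint8))
    for i in range(1,n):
        if s[i,4]>=mn:
            q=P[l==i]; r=cv2.minAreaRect((q[:,:2]*1000).astype(np.float32))
            print(name,s[i,4],ce[i].round(0),'med',np.median(q,0).round(4),[np.round(a,1) for a in r])
comps('red',((H<5)|(H>175))&(S>150)&(P[...,2]>.0865),15)
comps('tangtop',(P[...,2]>.1005)&(P[...,2]<.109)&(np.hypot(P[...,0]-.534,P[...,1]-.229)<.03),20)
comps('tang',(P[...,2]>.09)&(P[...,2]<.109)&(np.hypot(P[...,0]-.534,P[...,1]-.229)<.03),20)
comps('lever',(P[...,2]>.118)&(P[...,2]<.135)&(H<22)&(S>120),20)
E
python3 mill.py w2.png; python3 go.py .5335 .229 .12 36
```

```text
time_s: 13.35
tool_pos: [0.4786, 0.1867, 0.2506]
tool_rot: [179.9, -0.0, 36.0]
force: [0.4, -0.4, -1.0]
grip_width: 0.0398
grasp_force: 0.0
red 107 [222.  82.] med [0.546  0.2822 0.0905] [array([546.1, 282. ]), array([ 8.7, 13.2]), np.float64(1.9)]
red 95 [208. 106.] med [0.5173 0.2806 0.0906] [array([517.4, 280.9]), array([ 8.4, 12.7]), np.float64(1.2)]
red 92 [301. 138.] med [0.5501 0.1774 0.0904] [array([550.2, 177.2]), array([ 8.4, 12.9]), np.float64(3.6)]
red 84 [286. 160.] med [0.5215 0.1763 0.0905] [array([521.5, 176. ]), array([ 8.1, 12.9]), np.float64(2.6)]
tangtop 205 [255. 122.] med [0.5342 0.2293 0.1045] [array([533.2, 228.8]), array([30.9,  8.3]), np.float64(31.2)]
tang 305 [255. 123.] med [0.5334 0.229  0.1041] [array([533. , 228.8]), array([33.4, 10. ]), np.float64(33.9)]
lever 154 [247. 212.] med [0.4547 0.1822 0.1265] [array([453.9, 181.7]), array([15.1, 10.7]), np.float64(33.7)]
dp [ 6.93 -0.23 13.03] twist -0.0 from [0.4788 0.1865 0.2503] [179.99   0.    35.97] t 13.4
```

View pics/w2.png

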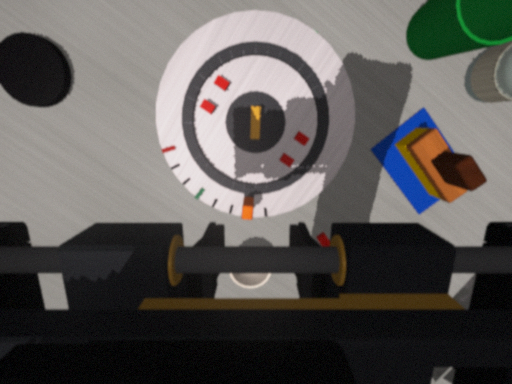

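Mill centre is (0.5338, 0.229) with yaw 2.24°. The tang is at about 34° in the world and the lever at about 6 clicks. I'm grasping the tang.

```bash
python3 -m jog '[{"dp":[4,-0.2,3],"twist":2,"fingers":0.4},{"dp":[6.9,-0.2,8],"twist":2,"fingers":0.4},{"dp":[6.9,-0.2,12],"twist":2,"fingers":0.4},{"dp":[6.9,-0.2,12],"twist":2,"fingers":0.4}]' 10
python3 go.py .5338 .229 .0845 34
```

```text
time_s: 13.9
tool_pos: [0.5309, 0.2277, 0.1264]
tool_rot: [-179.8, 0.5, 34.0]
force: [0.3, -0.2, -0.1]
grip_width: 0.035
grasp_force: 0.0
dp [0.35 0.07 4.18] twist -0.0 from [0.5309 0.2277 0.1264] [-179.8     0.45   33.97] t 13.9
```

```bash
python3 -m jog '[{"dp":[0,0,1.5],"twist":0,"fingers":0.4},{"dp":[0,0,3],"twist":0,"fingers":0.4},{"dp":[0,0,4.2],"twist":0,"fingers":0.4},{"dp":[0,0,4.5],"twist":0,"fingers":0.4},{"dp":[0,0,4.5],"twist":0,"fingers":0},{"dp":[0,0,4.5],"twist":0,"fingers":0},{"dp":[0,0,4.5],"twist":0,"fingers":0},{"dp":[0,0,4.5],"twist":0,"fingers":0}]' 10
python3 go.py .5338 .229 .0845 92.24
```

```text
time_s: 14.9
tool_pos: [0.5337, 0.2286, 0.086]
tool_rot: [179.9, -0.0, 34.0]
force: [0.9, -2.4, 1.7]
grip_width: 0.01
grasp_force: 10.0
dp [ 0.03 -0.02  0.15] twist -58.3 from [0.5337 0.2286 0.086 ] [ 1.7989e+02 -4.0000e-02  3.3950e+01] t 14.9
```

```bash
python3 -m jog '[{"dp":[0,0,0],"twist":-8,"fingers":0},{"dp":[0,0,0],"twist":-16,"fingers":0},{"dp":[0,0,0],"twist":-24,"fingers":0},{"dp":[0,0,0],"twist":-32,"fingers":0},{"dp":[0,0,0],"twist":-40,"fingers":0},{"dp":[0,0,0],"twist":-48,"fingers":0},{"dp":[0,0,0],"twist":-55,"fingers":0},{"dp":[0,0,0],"twist":-58.3,"fingers":0}]' 10
python3 -m jog '[{"dp":[0,0,0],"twist":0,"fingers":0},{"dp":[0,0,0],"twist":0,"fingers":0}]' 10
python3 go.py .5338 .229 .0845 92.24
```

```text
time_s: 15.9
tool_pos: [0.534, 0.2285, 0.086]
tool_rot: [179.9, 0.1, 92.4]
force: [2.9, -2.4, 0.9]
grip_width: 0.0099
grasp_force: 10.0
time_s: 16.15
tool_pos: [0.534, 0.2285, 0.086]
tool_rot: [179.9, 0.1, 92.2]
force: [3.1, -4.5, 2.6]
grip_width: 0.0099
grasp_force: 10.0
dp [ 0.05 -0.02  0.15] twist -0.1 from [0.534  0.2285 0.086 ] [1.7988e+02 8.0000e-02 9.2190e+01] t 16.15
```

```bash
python3 -m jog '[{"dp":[0,0,0],"twist":0,"fingers":0.4},{"dp":[0,0,0],"twist":0,"fingers":0.4},{"dp":[0,0,0],"twist":0,"fingers":0.4},{"dp":[0,0,-4],"twist":0,"fingers":0.4},{"dp":[-1,0,-9],"twist":0,"fingers":0.4},{"dp":[-5,0,-14],"twist":0,"fingers":1},{"dp":[-7,0,-16.5],"twist":0,"fingers":1},{"dp":[-7,0,-16.5],"twist":0,"fingers":1}]' 10
python3 mill.py w3.png
python3 go.py .439 -.07 .22 70
```

```text
time_s: 17.15
tool_pos: [0.5368, 0.1585, 0.2524]
tool_rot: [179.8, 0.0, 92.1]
force: [0.0, 0.3, -1.5]
grip_width: 0.057
grasp_force: 0.0
red 119 [242.  70.] med [0.5172 0.2813 0.0905] [array([517.2, 280.9]), array([ 8.6, 13.3]), np.float64(1.4)]
red 121 [269.  70.] med [0.5458 0.2823 0.0904] [array([545.8, 282.1]), array([ 8.6, 13.2]), np.float64(2.2)]
red 90 [269. 169.] med [0.5506 0.177  0.0905] [array([550.3, 177.2]), array([ 8.2, 12.7]), np.float64(2.4)]
red 81 [244. 169.] med [0.5219 0.176  0.0906] [array([521.5, 175.8]), array([ 8.1, 11.8]), np.float64(1.6)]
tangtop 213 [256. 122.] med [0.5339 0.2287 0.1045] [array([533.9, 228.4]), array([ 8.6, 30.9]), np.float64(2.1)]
tang 305 [256. 122.] med [0.5338 0.2289 0.1041] [array([533.4, 228.5]), array([ 9.7, 33.4]), np.float64(2.3)]
lever 172 [177. 166.] med [0.4549 0.1824 0.1264] [array([453.8, 181.9]), array([15.8, 10.6]), np.float64(30.5)]
dp [-22.58 -10.55   3.07] twist 22.2 from [0.5356 0.1597 0.2508] [ 1.7994e+02 -1.0000e-02  9.2230e+01] t 17.2
```

The tang now reads 2.2°, in line with the notches. Next is the carrier, with a close look first.

```bash
python3 -m jog '[{"dp":[-4,-2,0],"twist":4,"fingers":1},{"dp":[-8,-4,0],"twist":8,"fingers":1},{"dp":[-12,-6,0],"twist":13,"fingers":1},{"dp":[-16,-8,0],"twist":18,"fingers":1},{"dp":[-20,-9.5,0],"twist":22,"fingers":1},{"dp":[-22.6,-10.3,0],"twist":22,"fingers":1},{"dp":[-22.6,-10.3,0],"twist":22,"fingers":1}]' 20
python3 - <<'E'
from h import *
c=cam('wrist'); P=cloud(c);hsv=cv2.cvtColor(c['pixels'],cv2.COLOR_BGR2HSV); H,S,V=[hsv[...,i] for i in range(3)]
near=np.hypot(P[...,0]-.439,P[...,1]+.006)<.12
def comps(name,m,mn):
    n,l,s,ce=cv2.connectedComponentsWithStats((m&near).astype(np.uint8))
    for i in range(1,n):
        if s[i,4]>=mn:
            q=P[l==i]; r=cv2.minAreaRect((q[:,:2]*1000).astype(np.float32))
            print(name,s[i,4],ce[i].round(0),'med',np.median(q,0).round(4),[np.round(a,1) for a in r])
comps('red',((H<5)|(H>175))&(S>150)&(P[...,2]<.02),15)
comps('handle',(P[...,2]>.054)&(P[...,2]<.07),20)
comps('plate',(P[...,2]>.027)&(P[...,2]<.037),50)
E
python3 go.py .439 -.006 .0275 70
```

```text
time_s: 18.08
tool_pos: [0.4404, -0.0709, 0.2488]
tool_rot: [-179.8, -0.0, 70.2]
force: [-0.4, 0.6, -0.1]
grip_width: 0.0867
grasp_force: 0.0
red 152 [238.  92.] med [0.4538 0.0405 0.0106] [array([454.1,  41.3]), array([20.3, 12.2]), np.float64(69.1)]
red 113 [240. 166.] med [ 0.4206 -0.0534  0.0105] [array([420.5, -53.3]), array([17.6, 11.6]), np.float64(69.6)]
handle 663 [237. 131.] med [ 0.4373 -0.0063  0.0614] [array([437.1,  -6.6]), array([42.6, 22.1]), np.float64(70.1)]
plate 99 [163.  74.] med [0.3755 0.0872 0.0352] [array([374.4,  88.7]), array([37.2,  7.9]), np.float64(34.2)]
plate 2038 [239. 130.] med [ 0.4405 -0.0056  0.0316] [array([437.2,  -6.7]), array([74. , 74.8]), np.float64(69.7)]
dp [ 5.86 -2.26 22.18] twist 0.3 from [ 0.441  -0.0692  0.2491] [-1.7986e+02 -6.0000e-02  7.0320e+01] t 18.12
```

```bash
python3 -m jog '[{"dp":[3,-1.3,4],"twist":0,"fingers":1},{"dp":[5.8,-2.5,9],"twist":0,"fingers":1},{"dp":[5.8,-2.5,14],"twist":0,"fingers":1},{"dp":[5.8,-2.5,18],"twist":0,"fingers":1},{"dp":[5.8,-2.5,20.5],"twist":0,"fingers":1},{"dp":[5.8,-2.5,21.2],"twist":0,"fingers":1},{"dp":[5.8,-2.5,21.2],"twist":0,"fingers":1},{"dp":[5.8,-2.5,21.2],"twist":0,"fingers":0.1}]' 25
python3 -m jog '[{"dp":[0,0,0],"twist":0,"fingers":0.1},{"dp":[0,0,0],"twist":0,"fingers":0.1},{"dp":[0,0,0],"twist":0,"fingers":0.1},{"dp":[0,0,0],"twist":0,"fingers":0.1},{"dp":[0,0,0],"twist":0,"fingers":0.1},{"dp":[0,0,0],"twist":0,"fingers":0.1},{"dp":[0,0,0],"twist":0,"fingers":0.1}]' 25
python3 go.py .4372 -.0063 .037 70.2
```

```text
time_s: 19.12
tool_pos: [0.4386, -0.0068, 0.0396]
tool_rot: [179.9, -0.0, 70.3]
force: [0.6, 0.6, 0.8]
grip_width: 0.0822
grasp_force: 0.0
time_s: 20.0
tool_pos: [0.4375, -0.0072, 0.0385]
tool_rot: [-180.0, 0.0, 70.3]
force: [-0.9, 0.8, 0.1]
grip_width: 0.0218
grasp_force: 25.0
dp [ 0.07 -0.05  0.15] twist 0.1 from [ 0.4375 -0.0072  0.0385] [-1.7998e+02  1.0000e-02  7.0310e+01] t 20.0
```

```bash
python3 -m jog '[{"dp":[0,0,-3],"twist":0,"fingers":0.1},{"dp":[0,0,-8],"twist":0,"fingers":0.1},{"dp":[0,0,-13],"twist":0,"fingers":0.1},{"dp":[0,0,-16],"twist":0,"fingers":0.1},{"dp":[0,0,-16],"twist":0,"fingers":0.1}]' 25
python3 go.py .5338 .2284 .195 92.24
```

```text
time_s: 20.62
tool_pos: [0.4389, -0.0074, 0.2]
tool_rot: [179.8, 0.0, 70.3]
force: [0.2, -0.6, -2.8]
grip_width: 0.0219
grasp_force: 25.0
dp [25.4   0.98  0.49] twist -21.9 from [ 0.4389 -0.0074  0.2   ] [1.7976e+02 4.0000e-02 7.0290e+01] t 20.62
```

```bash
python3 - <<'E'
from h import *
c=cam('wrist'); save(c,'w4.png')
E
python3 -m jog '[{"dp":[4,0.1,0],"twist":-3,"fingers":0.1},{"dp":[8,0.3,0],"twist":-7,"fingers":0.1},{"dp":[12,0.5,0],"twist":-11,"fingers":0.1},{"dp":[16,0.7,0],"twist":-15,"fingers":0.1},{"dp":[20,0.9,0],"twist":-18,"fingers":0.1},{"dp":[24,1,0],"twist":-21.9,"fingers":0.1},{"dp":[25.4,1.1,0],"twist":-21.9,"fingers":0.1},{"dp":[25.4,1.1,0],"twist":-21.9,"fingers":0.1}]' 25
python3 -m jog '[{"dp":[0,0,0],"twist":0,"fingers":0.1},{"dp":[0,0,2],"twist":0,"fingers":0.1},{"dp":[0,0,4],"twist":0,"fingers":0.1},{"dp":[0,0,4],"twist":0,"fingers":0.1},{"dp":[0,0,4],"twist":0,"fingers":0.1}]' 25
python3 go.py .5338 .2284 .1185 92.24
```

```text
time_s: 21.68
tool_pos: [0.5319, 0.2296, 0.1959]
tool_rot: [-179.7, -0.1, 92.4]
force: [0.8, -0.3, -3.7]
grip_width: 0.0216
grasp_force: 25.0
time_s: 22.3
tool_pos: [0.5335, 0.2282, 0.1585]
tool_rot: [-180.0, -0.0, 92.2]
force: [0.8, 0.2, -2.1]
grip_width: 0.0218
grasp_force: 25.0
dp [0.02 0.03 4.  ] twist -0.0 from [0.5335 0.2282 0.1585] [-180.    -0.    92.2] t 22.3
```

Underside at about 120 mm and centred, so I'm lowering.

```bash
python3 -m jog '[{"dp":[0,0,1],"twist":0,"fingers":0.1},{"dp":[0,0,2],"twist":0,"fingers":0.1},{"dp":[0,0,2.6],"twist":0,"fingers":0.1},{"dp":[0,0,3.1],"twist":0,"fingers":0.1},{"dp":[0,0,3.5],"twist":0,"fingers":0.1},{"dp":[0,0,3.8],"twist":0,"fingers":0.1},{"dp":[0,0,4],"twist":0,"fingers":0.1},{"dp":[0,0,4],"twist":0,"fingers":0.1}]' 25
python3 go.py .5338 .2284 .1185 92.24
```

```text
time_s: 23.3
tool_pos: [0.5336, 0.2283, 0.1186]
tool_rot: [180.0, -0.0, 92.2]
force: [-0.3, 0.0, -3.0]
grip_width: 0.0218
grasp_force: 25.0
dp [0.01 0.02 0.01] twist -0.0 from [0.5336 0.2283 0.1186] [179.99  -0.    92.21] t 23.3
```

```bash
python3 -m jog '[{"dp":[0,0,0.05],"twist":0,"fingers":0.1},{"dp":[0,0,0.05],"twist":0,"fingers":0.6},{"dp":[0,0,0.05],"twist":0,"fingers":0.6},{"dp":[0,0,0.05],"twist":0,"fingers":0.6},{"dp":[0,0,0.05],"twist":0,"fingers":0.6},{"dp":[0,0,-4],"twist":0,"fingers":0.6},{"dp":[-4,0,-9],"twist":0,"fingers":0.6},{"dp":[-7,0,-13.5],"twist":0,"fingers":0.6}]' 10
python3 -m jog '[{"dp":[0,0,0],"twist":0,"fingers":0.6},{"dp":[0,0,0],"twist":0,"fingers":0.6}]' 10
python3 - <<'E'
from h import *
c=cam('wrist'); save(c,'w5.png',(120,20,390,222),2.9); P=cloud(c);hsv=cv2.cvtColor(c['pixels'],cv2.COLOR_BGR2HSV); H,S,V=[hsv[...,i] for i in range(3)]
r=np.hypot(P[...,0]-.534,P[...,1]-.229)
for n,m in (('plate',(P[...,2]>.105)&(P[...,2]<.12)&(r<.05)),('handle',(P[...,2]>.13)&(P[...,2]<.15)&(r<.05)),('lever',(P[...,2]>.118)&(P[...,2]<.135)&(H<22)&(S>120)&(r<.13)&(r>.07))):
    q=P[m]; print(n,len(q),np.median(q,0).round(4),[np.round(a,1) for a in cv2.minAreaRect((q[:,:2]*1000).astype(np.float32))])
E
python3 go.py .4545 .1815 .1 31
```

```text
time_s: 24.3
tool_pos: [0.5362, 0.1573, 0.2549]
tool_rot: [180.0, 0.0, 92.2]
force: [1.2, -0.6, 0.3]
grip_width: 0.0522
grasp_force: 0.0
time_s: 24.55
tool_pos: [0.5359, 0.1585, 0.253]
tool_rot: [-180.0, 0.0, 92.2]
force: [-0.3, -0.5, -0.2]
grip_width: 0.0523
grasp_force: 0.0
plate 3273 [0.5329 0.2302 0.1115] [array([533.4, 228.5]), array([75. , 74.3]), np.float64(1.9)]
handle 1094 [0.5332 0.2292 0.1413] [array([533.3, 228.7]), array([21.1, 43. ]), np.float64(2.3)]
lever 174 [0.4549 0.1822 0.1263] [array([454. , 181.8]), array([15.9, 10.8]), np.float64(32.4)]
dp [ 2.58 -7.96 15.25] twist 61.3 from [0.5353 0.1589 0.2524] [-179.9     0.     92.28] t 24.6
```

View pics/w5.png

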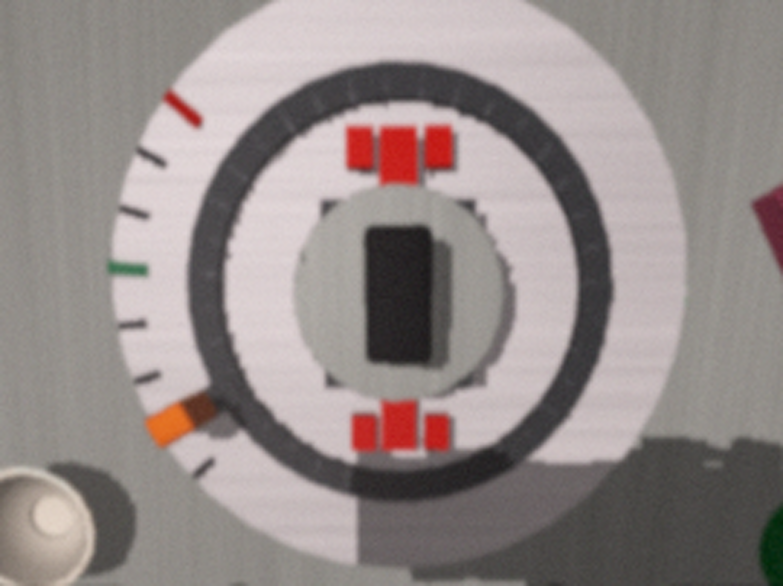

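The carrier is home: plate at z 0.1115 and both ears between the red blocks. The lever is at ring ≈ 1.195. I'm going to it with tool x pointing radially outward (yaw 210.7).

```bash
python3 -m jog '[{"dp":[0.6,-2,0],"twist":-10,"fingers":0.45},{"dp":[1.2,-4,0],"twist":-20,"fingers":0.45},{"dp":[1.8,-6,0],"twist":-30,"fingers":0.45},{"dp":[2.6,-8,0],"twist":-40,"fingers":0.45},{"dp":[2.6,-8,0],"twist":-50,"fingers":0.45},{"dp":[2.6,-8,0],"twist":-60,"fingers":0.45},{"dp":[2.6,-8,0],"twist":-70,"fingers":0.45},{"dp":[2.6,-8,0],"twist":-80,"fingers":0.45}]' 4
python3 -m jog '[{"dp":[0,0,0],"twist":-10,"fingers":0.45},{"dp":[0,0,0],"twist":-20,"fingers":0.45},{"dp":[0,0,0],"twist":-30,"fingers":0.45},{"dp":[0,0,0],"twist":-38.5,"fingers":0.45},{"dp":[0,0,0],"twist":-38.5,"fingers":0.45},{"dp":[0,0,0],"twist":-38.5,"fingers":0.45}]' 4
python3 go.py .4541 .1818 .096 210.7
```

```text
time_s: 25.6
tool_pos: [0.454, 0.1821, 0.2522]
tool_rot: [-180.0, -0.1, 172.7]
force: [-0.1, 1.2, 0.1]
grip_width: 0.0388
grasp_force: 0.0
time_s: 26.35
tool_pos: [0.4546, 0.1817, 0.2529]
tool_rot: [180.0, -0.1, -149.4]
force: [-0.4, -0.1, 0.1]
grip_width: 0.0389
grasp_force: 0.0
dp [ 0.03  0.03 15.69] twist -0.1 from [0.4546 0.1817 0.2529] [ 1.7996e+02 -6.0000e-02 -1.4936e+02] t 26.35
```

```bash
python3 -m jog '[{"dp":[0,0,4],"twist":0,"fingers":0.45},{"dp":[0,0,9],"twist":0,"fingers":0.45},{"dp":[0,0,13],"twist":0,"fingers":0.45},{"dp":[0,0,15.5],"twist":0,"fingers":0.45},{"dp":[0,0,15.6],"twist":0,"fingers":0},{"dp":[0,0,15.6],"twist":0,"fingers":0},{"dp":[0,0,15.6],"twist":0,"fingers":0},{"dp":[0,0,15.6],"twist":0,"fingers":0}]' 5
python3 - <<'E'
from h import *
from scipy.spatial.transform import Rotation as Ro
o=env.get_obs(); p=o['tool_pos']; C=np.array([.5338,.229]); d=p[:2]-C
r=np.hypot(*d); a0=np.degrees(np.arctan2(d[1],d[0]))%360; print(p,o['tool_rot'],o['force'],o['grip_width'],'r',r,'az',a0,'ring',np.radians(a0-2.24-180)+.7)
R=Ro.from_euler('xyz',o['tool_rot'],degrees=True).as_matrix()
for k in range(0,-76,-4):
    a=np.radians(a0+k); t=np.append(C+.093*np.array([np.cos(a),np.sin(a)]),p[2]); print(k,(R.T@(t-p)*100).round(2)[:2],-k)
E
```

```text
time_s: 27.35
tool_pos: [0.4561, 0.1814, 0.0986]
tool_rot: [-179.9, 0.1, -149.3]
force: [-1.1, 0.5, 3.4]
grip_width: 0.0124
grasp_force: 5.0
[0.45611504 0.18144632 0.0986488 ] [-1.79939838e+02  1.00493202e-01 -1.49317215e+02] [-1.0563657   0.48641607  3.44185635] 0.012434447077992126 r 0.09108405453027925 az 211.47225769077457 ring 1.2101991444954505
0 [ 0.19 -0.  ] 0
-4 [0.18 0.65] 4
-8 [0.12 1.29] 8
-12 [0.02 1.93] 12
-16 [-0.13  2.57] 16
-20 [-0.33  3.19] 20
-24 [-0.56  3.79] 24
-28 [-0.84  4.38] 28
-32 [-1.15  4.94] 32
-36 [-1.51  5.49] 36
-40 [-1.9  6. ] 40
-44 [-2.33  6.49] 44
-48 [-2.79  6.95] 48
-52 [-3.28  7.37] 52
-56 [-3.8   7.76] 56
-60 [-4.35  8.11] 60
-64 [-4.92  8.43] 64
-68 [-5.51  8.7 ] 68
-72 [-6.11  8.93] 72
```

```bash
python3 -m jog '[{"dp":[0.15,0.65,-0.2],"twist":4,"fingers":0},{"dp":[0.1,1.29,-0.2],"twist":8,"fingers":0},{"dp":[-0.13,2.57,-0.2],"twist":16,"fingers":0},{"dp":[-0.56,3.79,-0.2],"twist":24,"fingers":0},{"dp":[-1.15,4.94,-0.2],"twist":32,"fingers":0},{"dp":[-1.9,6,-0.2],"twist":40,"fingers":0},{"dp":[-2.79,6.95,-0.2],"twist":48,"fingers":0},{"dp":[-3.8,7.76,-0.2],"twist":56,"fingers":0}]' 5
cat > arc.py <<'E'
from h import *
import sys
from scipy.spatial.transform import Rotation as Ro
o=env.get_obs(); p=o['tool_pos']; C=np.array([.5338,.229]); d=p[:2]-C
r=np.hypot(*d); a0=np.degrees(np.arctan2(d[1],d[0]))%360; print('r',r.round(4),'az',a0.round(2),'yaw',o['tool_rot'][2].round(2),'ring',(np.radians(a0-2.24-180)+.7).round(3),'F',o['force'].round(1),'Mz',o['wrist_torque'].round(2))
R=Ro.from_euler('xyz',o['tool_rot'],degrees=True).as_matrix()
for k in map(float,sys.argv[1:]):
    a=np.radians(a0+k); t=np.append(C+.093*np.array([np.cos(a),np.sin(a)]),p[2]); print(k,(R.T@(t-p)*100).round(2)[:2],-k)
E
python3 arc.py -4 -8 -10 -12 -13 -14 -15
```

```text
time_s: 28.35
tool_pos: [0.4495, 0.2668, 0.1]
tool_rot: [-180.0, 0.1, 154.4]
force: [2.3, -2.0, 0.4]
grip_width: 0.0126
grasp_force: 5.0
r 0.0923 az 155.86 yaw 154.4 ring 0.24 F [ 2.3 -2.   0.4] Mz [-0.43 -0.66  0.07]
-4.0 [0.06 0.65] 4.0
-8.0 [0.01 1.29] 8.0
-10.0 [-0.03  1.62] 10.0
-12.0 [-0.09  1.94] 12.0
-13.0 [-0.12  2.1 ] 13.0
-14.0 [-0.15  2.25] 14.0
-15.0 [-0.19  2.41] 15.0
```

```bash
python3 -m jog '[{"dp":[0.06,0.65,0],"twist":4,"fingers":0},{"dp":[0.01,1.29,0],"twist":8,"fingers":0},{"dp":[-0.06,1.78,0],"twist":11,"fingers":0},{"dp":[-0.09,1.94,0],"twist":12,"fingers":0},{"dp":[-0.09,1.94,0],"twist":12,"fingers":0}]' 5
python3 arc.py -1 -2 -3 -4
python3 -m jog '[{"dp":[0,0.15,0],"twist":1,"fingers":0},{"dp":[0,0.25,0],"twist":1.5,"fingers":0},{"dp":[0,0.25,0],"twist":1.5,"fingers":0}]' 5
python3 arc.py -1 -2
```

```text
time_s: 28.98
tool_pos: [0.4592, 0.2835, 0.1001]
tool_rot: [179.9, 0.2, 142.7]
force: [5.4, -2.3, 0.6]
grip_width: 0.0121
grasp_force: 5.0
r 0.0924 az 143.82 yaw 142.67 ring 0.029 F [ 5.4 -2.3  0.6] Mz [-0.59 -1.18  0.07]
-1.0 [0.07 0.16] 1.0
-2.0 [0.06 0.32] 2.0
-3.0 [0.06 0.49] 3.0
-4.0 [0.05 0.65] 4.0
time_s: 29.35
tool_pos: [0.4605, 0.2853, 0.1001]
tool_rot: [180.0, 0.2, 141.2]
force: [3.9, -3.0, 1.4]
grip_width: 0.0123
grasp_force: 5.0
r 0.0924 az 142.45 yaw 141.18 ring 0.005 F [ 3.9 -3.   1.4] Mz [-0.69 -1.07  0.03]
-1.0 [0.06 0.16] 1.0
-2.0 [0.06 0.32] 2.0
```

```bash
python3 -m jog '[{"dp":[0,0.15,0],"twist":0.7,"fingers":0},{"dp":[0,0.15,0],"twist":0.7,"fingers":0}]' 8
python3 arc.py 
python3 -m jog '[{"dp":[0,0.15,0],"twist":0.7,"fingers":0},{"dp":[0,0.15,0],"twist":0.7,"fingers":0}]' 8
python3 arc.py
python3 -m jog '[{"dp":[0,0.15,0],"twist":0.5,"fingers":0},{"dp":[0,0.15,0],"twist":0.5,"fingers":0}]' 8
python3 arc.py 2 10
```

```text
time_s: 29.6
tool_pos: [0.4606, 0.2854, 0.1]
tool_rot: [-179.9, 0.2, 140.5]
force: [1.9, -6.4, 5.4]
grip_width: 0.0123
grasp_force: 8.1
r 0.0924 az 142.36 yaw 140.48 ring 0.004 F [ 1.9 -6.4  5.4] Mz [-1.29 -0.48  0.14]
time_s: 29.85
tool_pos: [0.4607, 0.2854, 0.0999]
tool_rot: [-179.7, 0.2, 139.8]
force: [-1.8, -9.3, 8.1]
grip_width: 0.0123
grasp_force: 8.2
r 0.0923 az 142.35 yaw 139.76 ring 0.004 F [-1.8 -9.3  8.1] Mz [-1.93  0.2   0.12]
time_s: 30.1
tool_pos: [0.4607, 0.2854, 0.0997]
tool_rot: [-179.5, 0.2, 139.2]
force: [-5.2, -11.5, 10.8]
grip_width: 0.0122
grasp_force: 8.0
r 0.0924 az 142.35 yaw 139.25 ring 0.004 F [ -5.2 -11.5  10.8] Mz [-2.52  0.77  0.12]
2.0 [ 0.04 -0.33] -2.0
10.0 [-0.16 -1.61] -10.0
```

The hard stop is felt: the force climbs while the lever stays at azimuth 142.35°. I'm backing off to azimuth 176.7°.

```bash
python3 -m jog '[{"dp":[0,-0.3,0],"twist":-1.5,"fingers":0},{"dp":[0,-0.6,0],"twist":-3.5,"fingers":0},{"dp":[0,-0.9,0],"twist":-5,"fingers":0},{"dp":[0,-0.9,0],"twist":-5,"fingers":0}]' 5
python3 arc.py 5 10 15 20 25 28 30 32
```

```text
time_s: 30.6
tool_pos: [0.4576, 0.2818, 0.0998]
tool_rot: [179.9, 0.2, 144.3]
force: [5.3, -2.3, -2.1]
grip_width: 0.0121
grasp_force: 5.0
r 0.0927 az 145.26 yaw 144.28 ring 0.055 F [ 5.3 -2.3 -2.1] Mz [-0.57 -1.25  0.02]
5.0 [-0.02 -0.81] -5.0
10.0 [-0.14 -1.61] -10.0
15.0 [-0.33 -2.4 ] -15.0
20.0 [-0.59 -3.17] -20.0
25.0 [-0.91 -3.92] -25.0
28.0 [-1.13 -4.35] -28.0
30.0 [-1.3  -4.63] -30.0
32.0 [-1.47 -4.9 ] -32.0
```

```bash
python3 -m jog '[{"dp":[-0.02,-0.81,0],"twist":-5,"fingers":0},{"dp":[-0.14,-1.61,0],"twist":-10,"fingers":0},{"dp":[-0.33,-2.4,0],"twist":-15,"fingers":0},{"dp":[-0.59,-3.17,0],"twist":-20,"fingers":0},{"dp":[-0.91,-3.92,0],"twist":-25,"fingers":0},{"dp":[-1.13,-4.35,0],"twist":-28,"fingers":0},{"dp":[-1.3,-4.63,0],"twist":-30,"fingers":0},{"dp":[-1.3,-4.63,0],"twist":-30,"fingers":0}]' 5
python3 arc.py 1 1.5 2 2.5 3
```

```text
time_s: 31.6
tool_pos: [0.441, 0.2378, 0.1]
tool_rot: [179.9, 0.2, 174.3]
force: [4.8, -1.2, -2.5]
grip_width: 0.0117
grasp_force: 5.0
r 0.0932 az 174.6 yaw 174.29 ring 0.567 F [ 4.8 -1.2 -2.5] Mz [-0.15 -1.34  0.05]
1.0 [-0.02 -0.16] -1.0
1.5 [-0.02 -0.24] -1.5
2.0 [-0.02 -0.32] -2.0
2.5 [-0.03 -0.41] -2.5
3.0 [-0.03 -0.49] -3.0
```

```bash
python3 -m jog '[{"dp":[-0.02,-0.34,0],"twist":-2.1,"fingers":0},{"dp":[-0.02,-0.34,0],"twist":-2.1,"fingers":0},{"dp":[-0.02,-0.34,0],"twist":-2.1,"fingers":0}]' 5
python3 arc.py
python3 -m jog '[{"dp":[0,0,0],"twist":0,"fingers":0.4},{"dp":[0,0,0],"twist":0,"fingers":0.4},{"dp":[0,0,0],"twist":0,"fingers":0.4},{"dp":[0,0,-4],"twist":0,"fingers":0.4},{"dp":[0,0,-9],"twist":0,"fingers":0.4},{"dp":[-3,0,-14],"twist":0,"fingers":0.4},{"dp":[-8,0,-16],"twist":0,"fingers":0.4},{"dp":[-11,0,-16],"twist":0,"fingers":0.4}]' 5
python3 -m jog '[{"dp":[-3,0,0],"twist":0,"fingers":0.4},{"dp":[-5,0,0],"twist":0,"fingers":0.4},{"dp":[-5,0,0],"twist":0,"fingers":0.4}]'
python3 - <<'E'
from h import *
c=cam('wrist'); save(c,'w6.png',(120,0,390,202),2.9); P=cloud(c);hsv=cv2.cvtColor(c['pixels'],cv2.COLOR_BGR2HSV); H,S,V=[hsv[...,i] for i in range(3)]
r=np.hypot(P[...,0]-.534,P[...,1]-.229)
m=(P[...,2]>.12)&(P[...,2]<.135)&(H<22)&(S>120)&(r<.13)&(r>.07)
q=P[m]; print(len(q)); b=cv2.minAreaRect((q[:,:2]*1000).astype(np.float32)); print(b); d=np.array(b[0])-[533.8,229]; a=np.arctan2(d[1],d[0])%(2*np.pi); print(np.hypot(*d),np.degrees(a),'ring',a-np.radians(2.24)-np.pi+.7)
E
```

```text
time_s: 31.98
tool_pos: [0.4406, 0.2346, 0.1]
tool_rot: [180.0, 0.2, 176.4]
force: [5.8, -0.1, -1.0]
grip_width: 0.0118
grasp_force: 5.0
r 0.0933 az 176.56 yaw 176.36 ring 0.601 F [ 5.8 -0.1 -1. ] Mz [-0.1  -1.32  0.03]
time_s: 32.98
tool_pos: [0.5522, 0.227, 0.261]
tool_rot: [179.9, 0.1, 176.3]
force: [0.3, -0.8, 0.4]
grip_width: 0.0345
grasp_force: 0.0
time_s: 33.35
tool_pos: [0.5996, 0.2242, 0.2584]
tool_rot: [180.0, -0.1, 176.3]
force: [-1.5, -0.0, -0.7]
grip_width: 0.0349
grasp_force: 0.0
239
((441.7284851074219, 234.77491760253906), (10.290332794189453, 15.76124095916748), 86.4861831665039)
92.25244456343877 176.4109906430878 ring 0.5982645945923253
```

View pics/w6.png

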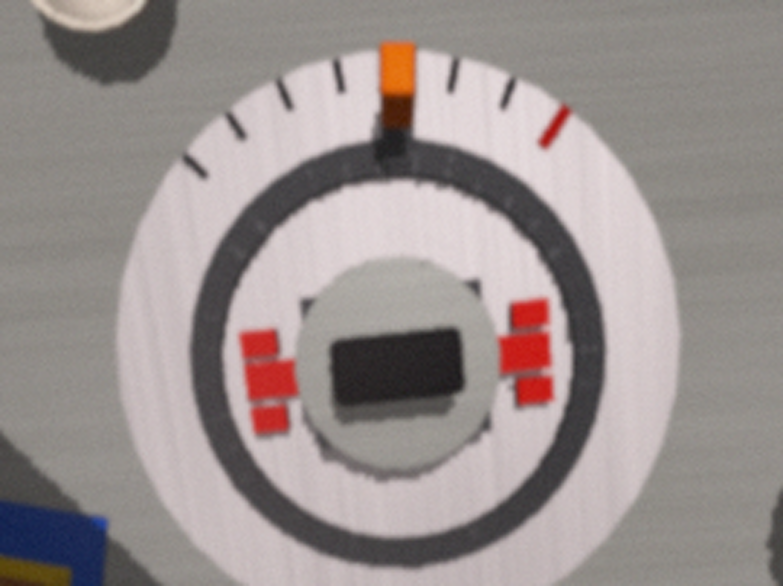

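The lever covers the green mark (ring ≈ 0.60) and the ears are in the notches. I'm taking a last check of the brush and lumps.

```bash
python3 - <<'E'
from h import *
c=cam('scene'); save(c,'s3.png',(120,110,400,300),2.8)
E
```

```text
(no output)
```

View pics/s3.png

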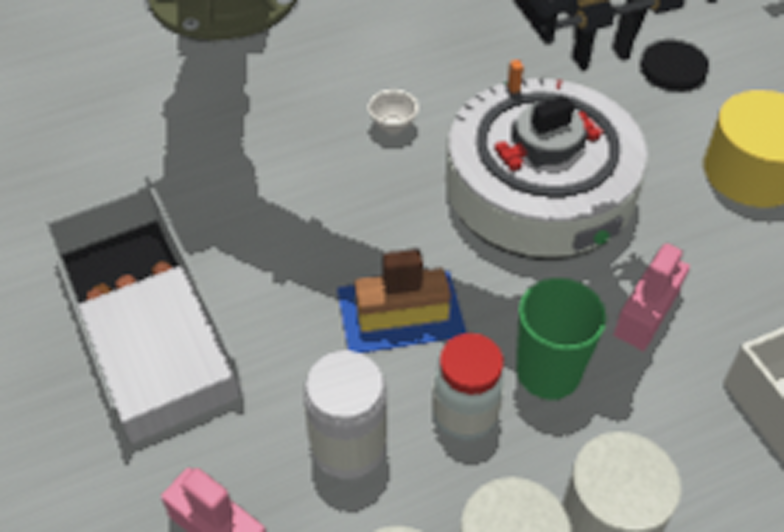

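The brush is upright on the mat at (402,295). The bed floor is clear and the lumps are in the sump at (125,282). The bystanders have not moved.

```bash
python3 -c "
from cell import env
print(env.sign_off())"
```

```text
the job is handed in; nothing more can be done
None
```

I finished the job and handed it in at about 33 s on the robot's clock: all five lumps are in the sump, the brush is upright on its mat, the carrier is fully down with both ears in the notches, and the ring is backed off to the green mark (0.60 rad).

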